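Catch the carrier on the feed rail and ease the standing clamp down to the stop

TASK

Draw the red-knobbed bolt of the feed rail fully back and let the carrier with the chrome swivel clamp standing on it run free down the rail into the blue section. There catch it with the fingers, giving way in front of its orange bumper, then slow it and ease it onto the black end stop so softly that the clamp stays standing in its place, never touched. Leave the carrier resting against the stop with the robot clear of it; the bolt stays drawn, and the butt cap, the jar and the grommet strip are left alone.

Things in the scene. Friction and masses are not known exactly. Their poses are not given: they have to be found in the camera images.
- rail: inclined feed rail, fixed to the counter: a straight lane 80 mm wide between two cheeks 20 mm high. Its y axis runs up the lane (the carrier rolls towards -y), x across it, z up; only its place and yaw vary. Origin on the counter under the uphill face of the end stop, on the centreline. Lane surface 26 mm above the counter at y = 0, climbing at 2.0 degrees to y = 575 mm
- end_stop (a point): top edge of the black end stop's uphill face, on the centreline: rail y = 0, 44 mm above the counter; the stop is 10 mm thick and hard. The carrier's bumper plate rests on this face at the end; what pushes on the bumper higher than the stop can pass over it
- blue_start (a point): upper end of the blue section, on the lane surface: rail y = 200 mm. The lane is blue from here down to the end stop, bare metal above
- carrier (a joint): travel of the carrier down the rail (m): 0 at the start against the bolt, 0.385 at the end stop. Grey wheeled carrier, 150 mm long, 74 mm wide, deck level. Free, it gains 0.34 m/s2 less a drag of 0.5 N per m/s over its mass: nominally 0.40 kg plus 0.30 kg of clamp, really 0.45 to 0.99 kg in all, hidden. So 0.24 to 0.30 m/s entering the blue, 0.28 to 0.39 at the stop after 1.7 to 2 s
- bumper (a point): centre of the front of the carrier's flat orange bumper plate, 70 mm wide, which reaches 37 mm below and 15 mm above this point. Faces downhill (-y). At the start it is at rail y = 385 mm, 85 mm above the counter; against the end stop at y = 0, 72 mm above the counter
- swivel_clamp: chrome swivel mount clamp, nominally 0.30 kg, 120 mm tall, head 34 mm wide; stands loose on a plug 26 mm in diameter on the carrier's deck, 90 mm behind the bumper's face, its centre of mass 64 mm up: it falls over if the carrier's speed is changed by more than about 0.1 m/s at once, or slowed by more than 1.8 m/s2. Origin at the centre of its foot. Not to be touched
- bolt: barrel bolt: chrome rod 12 mm thick, 90 mm long, loose along rail x in an open brass channel on the robot's side of the lane; its walls end 5 mm over the rod's axis. Upright post with a red ball knob, 22 mm in diameter, 34 mm above the axis. Origin on the axis under the knob: rail x = -85, y = 379 mm, 67 mm up. Draw it to rail -x: carrier free after 20 mm, hard stop at 47 mm
- clamp_place (a point): the clamp's place: centre of the black rubber disc on the carrier's deck, 90 mm behind the bumper's face, 10 mm lower than the bumper point; moves with the carrier
- butt_cap: white racquet butt cap standing on the counter beyond the rail, 38 mm in diameter and 38 mm high, origin at the centre of its underside; leave it alone
- lube_jar: green jar with a black lid on the counter beyond the rail, 48 mm in diameter and 56 mm high, origin at the centre of its underside; leave it alone
- grommet_strip: cobalt blue grommet strip lying flat on the counter on the robot's side of the rail, 200 mm long along its y, 10 mm wide, 14 mm high over its tubes, origin at the centre of its underside; leave it alone

How it is judged:
By the outcome, as a careful person would: the job done as asked, in the order asked, and still so for the second after the job is handed in, with the robot touching nothing.
It also fails if it takes over 29 s, if anything falls off the work surface, if the arm or the gripper's body presses on something with over 40 N, if the wrist force passes 120 N, or if a joint passes its speed limit or range.

ROBOT

A 6-joint arm with a two-finger parallel gripper is mounted at the origin on the work surface. World frame = base frame: x ahead of the robot, y to its left, z up, the work surface at z = 0. Lengths are in m, angles in rad, forces in N, time in s.
With the tool pointing down it reaches from about 0.4 to 0.925 m from the base axis. Payload 12.5 kg.
Tool frame: the origin (TCP) lies midway between the tips of the shut fingers; the grasp point (between the pads) lies 19 mm behind it; z points along the fingers, y is the line along which they close (so a half turn about z gives the same grasp; the last joint's range is limited). The gripper opens to 95 mm and grips with 3 to 60 N. Pads are 20 mm wide; open, the fingers measure 119 mm over their backs; the gripper's body (75 mm by 180 mm) begins 59 mm behind the grasp point.
Start: joints at [1.014, 0.491, 1.559, -0, 1.092, -0.106], TCP at [0.272, 0.563, 0.215] pointing down, gripper open.
Joint ranges: [-3.1, 3.1], [-0.84, 2.19], [0.05, 2.79], [-1.13, 4.28], [0.06, 2.93], [-2.69, 2.69]. Speed limits (rad/s): [2.22, 2.22, 2.79, 3.14, 3.14, 3.14].

INTERFACE

Orientations are given as [roll, pitch, yaw] about the fixed x, y, z axes, in that order (R = Rz(yaw) Ry(pitch) Rx(roll)).
In Python, from station import * gives the robot as it stands.
- The arm moves only by the tool arm_command, never from a script. Its argument "steps" is a list of rows, each a list of 7 numbers: the closure, from 0 (fully open) to 1 (shut), then the shift along the tool's x, y, z in mm, then the turn, a rotation vector about the tool's x, y, z in rad. A call has 1 to 5 rows; each row shifts and turns the commanded pose from where the row before left it, along the tool's axes as they then stand; what a row does not reach is not made up. A row lasts 1/8 s, in which the tool goes at most 62.5 mm and 10.7 degrees, less where a joint would pass 70% of its speed; a pose out of reach is approached as far as the arm can. A call with a gripper value outside its range is refused whole. The fingers move at their own pace and stop on an object; "force" is the grip in N (left out, the last holds). Time passes only in rows, so rows that do not move let the fingers close. It gives the time, the measured TCP pose, the force, the opening and the grip force at its end, in the units of the state.
- sense(): the state, without advancing time (a new reading comes with each control period).
- get_image(name): name is "scene" or "side" or "wrist"; returns (picture, depth): 480x640x3 uint8, red, green, blue; 480x640 float32, m along the optical axis (not along the pixel's ray), 0 where there is no reading.
- calibration(name): a dict with "K" (3x3 intrinsics, pixels), "world_from_camera" (4x4, takes a point from camera to world coordinates); the wrist camera has in their place "tool_from_camera" (4x4, takes a point from camera to tool coordinates, whose origin is the TCP and whose axes are the flange's). Camera axes: x right, y down, z forward; pixel columns grow to the right and rows downward; lengths in m; the calibration is good to about 2 mm. The wrist camera is an equidistant fisheye: a pixel r from the principal point sees the ray r / f radians off the axis. A picture is of the moment at which its call begins: read the wrist's pose just before it. calibration takes no time and is no camera call.
- job_done(): hands the job in; it is judged then, once.
Trained networks look in the newest picture that a camera, given by its name, has taken for a name from the list of things; names that differ only in an ending like _2 or _b are one class to them, and where a whole thing is asked for, a point or a joint stands for the part that bears it (a point fixed in the world has none). Each returns a list of dicts, best first, with "confidence" (0 to 1); they miss things now and then, are a little off and sometimes report something else, mostly with a low value. They report only what shows in the picture. A call takes as long as a camera call.
- boxes_of(label, camera): "bbox" ([centre column, centre row, width, height] in pixels, round what is visible of it).
The state is a dict: "time": time; "joint_pos": joint angles; "joint_velocities": joint speeds; "effort": joint torques, N m; "position": TCP position; "orientation": TCP orientation; "contact_force": force on the tool from outside, world axes, zero at the start; "torque": the same for the moment, N m; "opening": finger opening in m; "gripper_force": force on a finger pad.
Only numpy, scipy, OpenCV 4.12 (cv2) and the standard library are available. Lean on these libraries where they do the work, as an engineer would, in place of code of your own. Each camera call takes 0.05 s, during which the arm holds its last target. There are 200 camera calls.

## Working session

There is one attempt and no reset: what is moved stays moved. The work goes in short steps, Python scripts to look and compute and a tool call to move; the robot and the scene stay as the last step left them, time stands still between calls to the robot, and variables do not carry over. Pictures are saved under pics/ and viewed, at most 10 in all, crops included, and the job is handed in when it is done.

Besides the shell and the picture viewer there is one more tool, called by a JSON object that holds its "api" and its "payload", one argument or row to a line. arm_command: Moves the arm, as the interface text tells. Its arguments: {"type":"object","properties":{"steps":{"type":"array","items":{"type":"array","items":{"type":"number"}}},"force":{"type":"number"}},"required":["steps"]}

```bash
mkdir -p pics; ls; cat > h.py <<'E'
from station import *
import numpy as np, cv2
def pts(cam):
    img,d=get_image(cam); c=calibration(cam); K=np.array(c["K"]); T=np.array(c["world_from_camera"])
    v,u=np.mgrid[0:480,0:640]
    P=np.stack([(u-K[0,2])/K[0,0]*d,(v-K[1,2])/K[1,1]*d,d],-1)
    return img,d,P@T[:3,:3].T+T[:3,3]
E
python3 - <<'E'
from h import *
s=sense(); print({k:np.round(v,3) for k,v in s.items()})
for c in("scene","side"):
    img,d,P=pts(c); cv2.imwrite(f"pics/{c}.png",img[...,::-1]); np.savez(f"{c}.npz",img=img,d=d,P=P)
    for l in ("rail","carrier","bumper","swivel_clamp","bolt","grommet_strip","lube_jar","butt_cap"):
        for b in boxes_of(l,c)[:2]:
            x,y,w,h=b["bbox"]; print(c,l,round(b["confidence"],2),np.round(b["bbox"]),np.round(P[int(np.clip(y,0,479)),int(np.clip(x,0,639))],3))
print(sense()["time"])
E
```

```text
pics
{'time': np.float64(0.0), 'joint_pos': array([ 1.014,  0.492,  1.559, -0.   ,  1.092, -0.106]), 'joint_velocities': array([ 0.   ,  0.003,  0.001, -0.001,  0.002,  0.   ]), 'effort': array([ 3.0000e-03, -6.1265e+01, -2.5818e+01,  6.9000e-02,  4.8000e-02,
       -0.0000e+00]), 'position': array([0.272, 0.562, 0.214]), 'orientation': array([-3.141, -0.   ,  2.691]), 'contact_force': array([-1.158,  0.356,  0.078]), 'torque': array([-0.015, -0.053, -0.003]), 'gripper_force': np.float64(0.0), 'opening': np.float64(0.095)}
scene rail 0.88 [367. 239. 264.  98.] [0.552 0.095 0.043]
scene carrier 0.75 [444. 245.  73.  34.] [0.601 0.261 0.081]
scene bumper 0.98 [442. 246.  67.  35.] [0.6   0.255 0.075]
scene bumper 0.3 [304. 341.  23.  29.] [ 0.799 -0.058  0.058]
scene swivel_clamp 0.58 [456. 231.  24.  43.] [0.611 0.269 0.159]
scene bolt 0.68 [368. 241. 262.  97.] [0.552 0.096 0.035]
scene bolt 0.46 [401. 223.   9.  35.] [0.53  0.174 0.072]
scene grommet_strip 0.59 [243. 196.  74.   6.] [ 0.388 -0.209  0.008]
scene grommet_strip 0.59 [456. 231.  22.  38.] [0.611 0.269 0.159]
scene lube_jar 0.69 [303. 341.  23.  29.] [ 0.799 -0.06   0.057]
scene butt_cap 0.76 [190. 312.  23.  21.] [ 0.716 -0.306  0.038]
side rail 0.82 [288. 303. 184. 281.] [0.595 0.143 0.036]
side carrier 0.72 [255. 351.  88. 109.] [0.59  0.277 0.105]
side bumper 0.71 [257. 352.  87. 111.] [0.589 0.276 0.104]
side swivel_clamp 0.7 [244. 339.  35.  64.] [0.596 0.291 0.16 ]
side swivel_clamp 0.27 [237. 201.  28.  36.] [ 0.772 -0.042  0.044]
side bolt 0.69 [318. 320.  40.  26.] [0.528 0.177 0.07 ]
side grommet_strip 0.87 [448. 208.  24.  74.] [ 0.379 -0.195  0.003]
side grommet_strip 0.42 [257. 352.  88. 110.] [0.589 0.276 0.104]
side lube_jar 0.8 [236. 199.  29.  39.] [ 0.773 -0.041  0.053]
side butt_cap 0.72 [317. 136.  12.  22.] [ 0.697 -0.299  0.022]
0.9
```

View pics/scene.png

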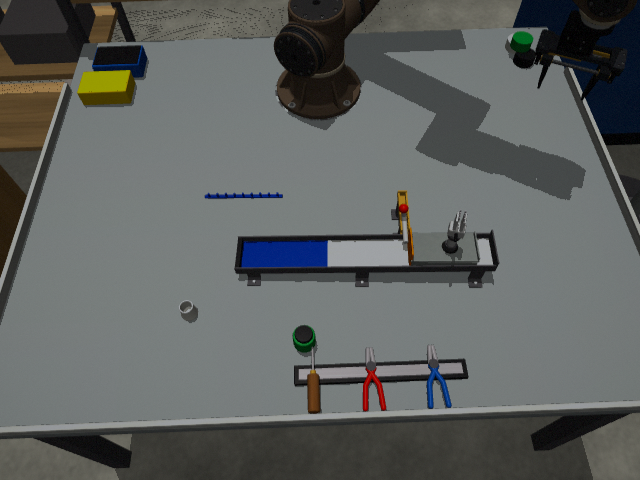

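View pics/side.png

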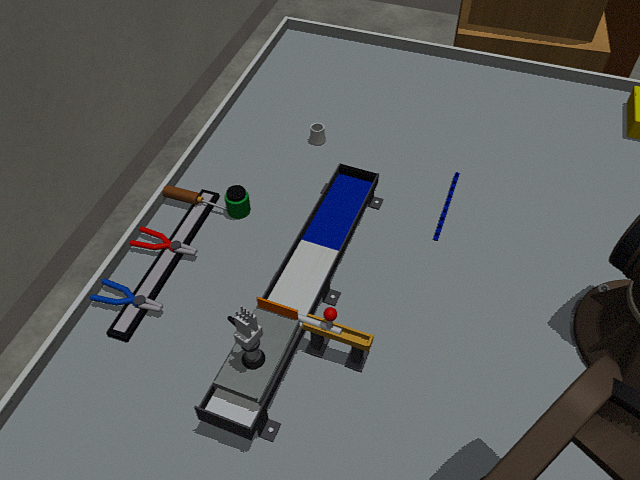

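The scene shows the rail running along world +y (x≈0.55–0.6): the blue section is at columns 240–328, the carrier with clamp at 410–478, and the red knob at (404,209). The side view agrees. Next I fit the rail pose from the saved clouds.

```bash
python3 - <<'E'
import numpy as np, cv2
for c in("scene","side"):
    z=np.load(c+".npz"); P=z["P"]; hsv=cv2.cvtColor(z["img"],cv2.COLOR_RGB2HSV).astype(int); H,S,V=hsv[...,0],hsv[...,1],hsv[...,2]
    ok=(z["d"]>0)
    reg=(P[...,0]>.45)&(P[...,0]<.7)&(P[...,1]>-.3)&(P[...,1]<.45)&ok
    b=reg&(H>110)&(H<130)&(S>180)&(V>90)&(P[...,2]<.05)&(P[...,2]>.015); q=P[b]
    r=cv2.minAreaRect((q[:,:2]*1000).astype(np.float32)); print(c,"blue",b.sum(),r, np.round(cv2.boxPoints(r)).tolist())
    print(" z", np.percentile(q[:,2],[5,50,95]))
    # axis along centre: mean x per y bin
    ys=np.linspace(q[:,1].min(),q[:,1].max(),9)
    print([ (round(float(a),3),*np.round([q[(q[:,1]>=a)&(q[:,1]<e),0].min(),q[(q[:,1]>=a)&(q[:,1]<e),0].max()],4)) for a,e in zip(ys,ys[1:])])
    k=reg&((H<4)|(H>176))&(S>200)&(V>100); k&=P[...,2]>.07; print(" knob",k.sum(),P[k].mean(0),P[k].min(0),P[k].max(0))
    o=reg&(H>8)&(H<17)&(S>200)&(V>100)&(P[...,2]>.04); q=P[o]; print(" orange",o.sum(),q.mean(0),np.percentile(q,[2,98],axis=0))
    dark=reg&(V<70)&(P[...,2]>.03)&(P[...,2]<.075); q=P[dark]; r=cv2.minAreaRect((q[:,:2]*1000).astype(np.float32)); print(" dark",dark.sum(),r)
    f=cv2.fitLine((q[:,:2]).astype(np.float32),cv2.DIST_HUBER,0,.01,.01).ravel(); print(f)
E
```

```text
scene blue 2071 ((578.4484252929688, -99.93095397949219), (196.43101501464844, 70.0815658569336), 87.25440216064453) [[539.0, -196.0], [609.0, -200.0], [618.0, -4.0], [548.0, -0.0]]
 z [0.02585217 0.03054511 0.03502766]
[(-0.198, np.float64(0.5395), np.float64(0.6065)), (-0.174, np.float64(0.5405), np.float64(0.6086)), (-0.149, np.float64(0.5428), np.float64(0.6103)), (-0.124, np.float64(0.5438), np.float64(0.6116)), (-0.099, np.float64(0.5437), np.float64(0.6129)), (-0.075, np.float64(0.547), np.float64(0.6144)), (-0.05, np.float64(0.5463), np.float64(0.6165)), (-0.025, np.float64(0.5496), np.float64(0.6148))]
 knob 43 [0.51510107 0.17660653 0.10948171] [0.50596745 0.1688195  0.10113091] [0.5220954  0.18557808 0.11544542]
 orange 15 [0.56633704 0.1843129  0.09565559] [[0.48094509 0.1691509  0.07158756]
 [0.63091526 0.19287962 0.10939062]]
 dark 3008 ((570.6215209960938, 33.89251708984375), (208.90013122558594, 684.1268920898438), 4.168542385101318)
[0.10798939 0.99415207 0.6231007  0.10897004]
side blue 2700 ((581.06201171875, -99.59232330322266), (202.31527709960938, 75.68879699707
[... 217 characters left out ...]
0.6145)), (-0.149, np.float64(0.542), np.float64(0.6155)), (-0.123, np.float64(0.5431), np.float64(0.6176)), (-0.098, np.float64(0.5447), np.float64(0.6192)), (-0.073, np.float64(0.5453), np.float64(0.6205)), (-0.048, np.float64(0.5467), np.float64(0.6218)), (-0.023, np.float64(0.5483), np.float64(0.6235))]
 knob 104 [0.50584052 0.18159627 0.10806131] [0.49776915 0.17066183 0.1016045 ] [0.51501831 0.18941073 0.11278038]
 orange 65 [0.59310196 0.18707032 0.09884984] [[0.55991909 0.18328732 0.09633788]
 [0.62617163 0.19033555 0.10126818]]
 dark 4045 ((567.0314331054688, 34.922149658203125), (209.8935089111328, 687.8552856445312), 4.621545314788818)
[0.0108702  0.99994093 0.56063455 0.16910224]
```

{"api": "arm_command", "payload": {
  "steps": [
    [1,0,0,0,0,0,0.18],
    [1,0,0,0,0,0,0.18],
    [1,0,0,0,0,0,0.18],
    [1,0,0,0,0,0,0.18],
    [1,0,0,0,0,0,0.18]
  ],
  "force": 20
}}

```text
time: 1.52
position: [0.2723, 0.5626, 0.2147]
orientation: [3.142, -0.0, 1.785]
contact_force: [-0.3, -0.2, -0.1]
opening: 0.0504
gripper_force: 0.0
```

{"api": "arm_command", "payload": {
  "steps": [
    [1,0,0,0,0,0,0.18],
    [1,0,0,0,0,0,0.093],
    [1,0,0,0,0,0,0]
  ]
}}

```text
time: 1.9
position: [0.2723, 0.5626, 0.2147]
orientation: [3.142, -0.0, 1.518]
contact_force: [-0.0, 0.2, 0.5]
opening: 0.0206
gripper_force: 0.0
```

```bash
cat >> h.py <<'E'
O=np.array([.5767,-.1995]); A=.053
X=np.array([np.cos(A),-np.sin(A)]); Y=np.array([np.sin(A),np.cos(A)])
def rail(p): p=np.asarray(p); q=p[...,:2]-O; return np.stack([q@X,q@Y,p[...,2]],-1)*1000
def tool():
    s=sense(); print("t",round(float(s["time"]),3),"rail mm",rail(s["position"]).round(1),"rpy",np.round(s["orientation"],3),"F",np.round(s["contact_force"],1)); return s
def knob(cam):
    img,d,P=pts(cam); h=cv2.cvtColor(img,cv2.COLOR_RGB2HSV).astype(int)
    m=((h[...,0]<4)|(h[...,0]>176))&(h[...,1]>150)&(h[...,2]>80)&(d>0)&(P[...,2]>.09)&(P[...,2]<.13)&(abs(P[...,0]-.49)<.06)&(abs(P[...,1]-.18)<.04)
    return rail(P[m]).mean(0).round(1), int(m.sum())
E
python3 - <<'E'
from h import *
tool(); print(knob("scene"),knob("side"))
for c in("scene","side"): print(np.array(calibration(c)["world_from_camera"])[:3,3])
# shift to rail (-48,377)
E
```

```text
t 1.9 rail mm [-344.3  744.9  214.7] rpy [ 3.142 -0.     1.518] F [-0.   0.2  0.5]
(array([-80.9, 372.1, 108.7]), 51) (array([-90.8, 376.9, 107.9]), 122)
[ 1.16694946 -0.01959918  1.06776155]
[0.36206459 0.63285179 0.85395487]
```

{"api": "arm_command", "payload": {
  "steps": [
    [1,-46.5,36.4,0,0,0,0],
    [1,-46.5,36.4,0,0,0,0],
    [1,-46.5,36.4,0,0,0,0],
    [1,-46.5,36.4,0,0,0,0]
  ]
}}

```text
time: 2.5
position: [0.4087, 0.3676, 0.2148]
orientation: [3.141, -0.0, 1.52]
contact_force: [0.5, 1.0, -0.3]
opening: 0.0005
gripper_force: 0.0
```

{"api": "arm_command", "payload": {
  "steps": [
    [1,-46.5,36.4,0,0,0,0],
    [1,-46.5,36.4,0,0,0,0],
    [1,-46.5,36.4,0,0,0,0],
    [1,-46.5,36.4,0,0,0,0]
  ]
}}

```text
time: 3.0
position: [0.5444, 0.1739, 0.2148]
orientation: [3.141, -0.0, 1.52]
contact_force: [0.8, 0.9, 0.8]
opening: 0.0004
gripper_force: 0.0
```

{"api": "arm_command", "payload": {
  "steps": [
    [1,0,0,30,0,0,0],
    [1,0,0,30,0,0,0],
    [1,0,0,0,0,0,0]
  ]
}}

```text
time: 3.38
position: [0.5426, 0.1753, 0.1531]
orientation: [-3.138, 0.001, 1.519]
contact_force: [-0.3, 0.1, 0.3]
opening: 0.0006
gripper_force: 0.0
```

```bash
python3 - <<'E'
from h import *
tool(); i,d=get_image("wrist"); cv2.imwrite("pics/w1.png",i[...,::-1]); print(calibration("wrist"))
i,d=get_image("side"); cv2.imwrite("pics/s1.png",cv2.resize(i[250:450,180:400,::-1],None,fx=2.5,fy=2.5))
E
```

```text
t 3.375 rail mm [-53.9 372.5 153.1] rpy [-3.138e+00  1.000e-03  1.519e+00] F [-0.3  0.1  0.3]
{'K': array([[371.64829954,   0.        , 319.80854976],
       [  0.        , 371.64829954, 246.67172722],
       [  0.        ,   0.        ,   1.        ]]), 'tool_from_camera': array([[-3.38497851e-04, -9.69075430e-01, -2.46764454e-01,
         6.87295637e-02],
       [ 9.99998969e-01, -6.72372132e-04,  1.26874761e-03,
        -2.26142207e-04],
       [-1.39542968e-03, -2.46763770e-01,  9.69074659e-01,
        -1.69971416e-01],
       [ 0.00000000e+00,  0.00000000e+00,  0.00000000e+00,
         1.00000000e+00]])}
```

View pics/w1.png

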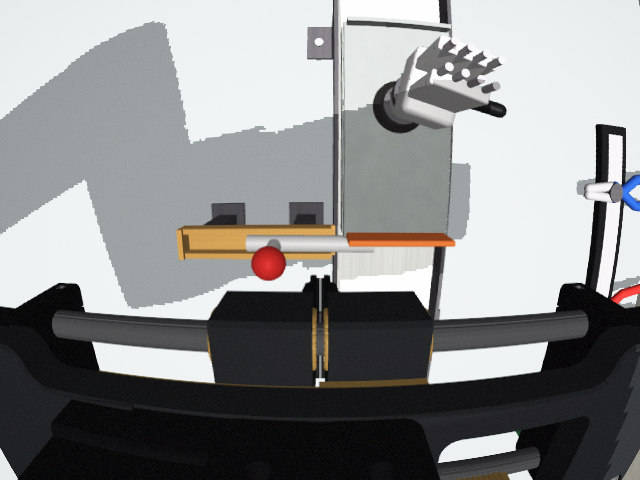

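View pics/s1.png

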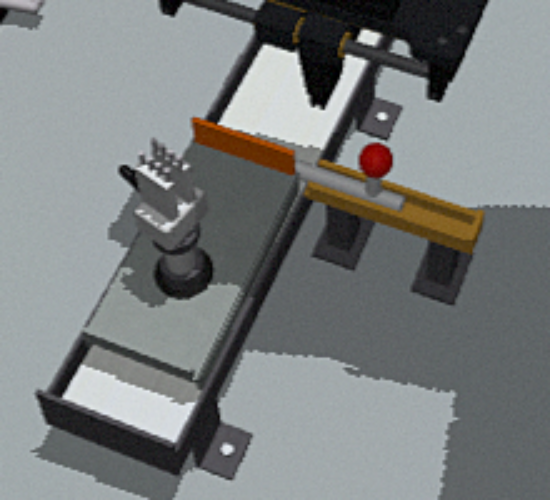

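The wrist view shows the knob at (268,264), the orange bumper's top edge from (347,240) to (454,240), and the finger tips at (320,285). The side crop shows the fingers hanging free in front of the bumper, beside the knob. I'll turn these pixels into rail coordinates.

```bash
python3 - <<'E'
from h import *
c=calibration("wrist");K=c["K"];T=c["tool_from_camera"]
def px(u,v,z): # world height z mm -> rail xy using tool=rail axes
    a=np.array([u-K[0,2],v-K[1,2]])/K[0,0]; th=np.hypot(*a); r=np.r_[a/th*np.sin(th),np.cos(th)]
    r=T[:3,:3]@r; o=T[:3,3]; k=((.1531-z/1000)-o[2])/r[2]; p=(o+k*r)*1000
    return (p[1]-53.9).round(1),(p[0]+372.5).round(1)
for n,a in dict(knob=(268,264,101),bumpL=(347,246,99),bumpR=(454,246,99),bumptopback=(347,235,99),rodL=(247,243,67),brass0=(180,226,72),cheekL=(334,200,59)).items(): print(n,px(*a))
E
```

```text
knob (np.float64(-86.4), np.float64(373.5))
bumpL (np.float64(-36.9), np.float64(384.6))
bumpR (np.float64(33.5), np.float64(384.6))
bumptopback (np.float64(-37.0), np.float64(391.6))
rodL (np.float64(-106.1), np.float64(378.8))
brass0 (np.float64(-154.7), np.float64(392.8))
cheekL (np.float64(-43.6), np.float64(408.4))
```

{"api": "arm_command", "payload": {
  "steps": [
    [1,1.5,0,32,0,0,0],
    [1,0,0,31,0,0,0],
    [1,0,-10,0,0,0,0],
    [1,0,-9,0,0,0,0],
    [1,0,-5,0,0,0,0]
  ]
}}

```text
time: 4.1
position: [0.5195, 0.1788, 0.0933]
orientation: [3.139, -0.001, 1.518]
contact_force: [2.0, -0.5, -0.1]
opening: 0.0005
gripper_force: 0.5
```

```bash
python3 - <<'E'
from h import *
tool(); print(knob("scene"),knob("side")); tool()
E
```

```text
t 4.1 rail mm [-77.1 374.7  93.3] rpy [ 3.139e+00 -1.000e-03  1.518e+00] F [ 2.  -0.5 -0.1]
(array([nan, nan, nan]), 0) (array([-99.3, 377.8, 106.8]), 133)
t 4.2 rail mm [-77.2 374.6  92.9] rpy [ 3.140e+00 -1.000e-03  1.518e+00] F [-0.1  0.3  0.2]h.py:16: RuntimeWarning: Mean of empty slice.
  return rail(P[m]).mean(0).round(1), int(m.sum())
  ret = um.true_divide(
```

```bash
cat >> h.py <<'E'
_c=calibration("wrist");_K=_c["K"];_T=_c["tool_from_camera"]
def row(img):
    h=cv2.cvtColor(img,cv2.COLOR_RGB2HSV).astype(int)
    m=(h[...,0]>4)&(h[...,0]<16)&(h[...,1]>170)&(h[...,2]>90); m[290:]=0
    m=m[:,300:440]; r=[np.flatnonzero(k).max() for k in m.T if k.sum()>3]
    return (np.median(r)+.5,len(r)) if len(r)>10 else (None,0)
def bump_y(v,tcp):   # rail y of bumper front, mm
    y=tcp[1]+30
    for _ in range(4):
        a=(v-_K[1,2])/_K[0,0]; r=_T[:3,:3]@np.r_[0,np.sin(a),np.cos(a)]; o=_T[:3,3]*1000
        k=(tcp[2]-(87+.0349*y)-o[2])/r[2]; y=tcp[1]+(o+k*r)[0]
    return y
def watch(stop_gap,n=8):
    L=[]
    for _ in range(n):
        s=sense(); p=rail(s["position"]); img,_d=get_image("wrist"); v,c=row(img)
        if v is None: print("none",round(float(s["time"]),3)); continue
        L.append((float(s["time"]),bump_y(v,p))); g=L[-1][1]-p[1]-10
        print(np.round(L[-1],3),"v",v,c,"gap",round(g,1),"tcp",p.round(1))
        vel=(L[-2][1]-L[-1][1])/(L[-1][0]-L[-2][0]) if len(L)>1 else 270
        if g-2*vel*.05<stop_gap: break
    if len(L)>1: a=np.polyfit(*zip(*L),1); print("speed",-a[0].round(1),"gap now",round(g-.05*-a[0],1))
E
python3 -c "
from h import *
i=cv2.imread('pics/w1.png')[...,::-1].copy(); r=row(i); print(r,bump_y(r[0],np.array([-53.9,372.5,153.1])))"
```

```text
(np.float64(245.5), 93) 385.2869385602778
```

{"api": "arm_command", "payload": {
  "steps": [
    [1,0,-19,0,0,0,0],
    [1,0,-19,0,0,0,0],
    [1,0,-1.5,0,0,0,0]
  ]
}}

```text
time: 4.58
position: [0.4804, 0.1807, 0.0926]
orientation: [3.139, -0.001, 1.518]
contact_force: [1.5, 0.2, 1.7]
opening: 0.0002
gripper_force: 1.0
```

{"api": "arm_command", "payload": {
  "steps": [
    [1,0,-2,0,0,0,0],
    [1,-10,9,0,0,0,0],
    [1,-55,25,5,0,0,0],
    [1,-54,30,14,0,0,0],
    [1,-54,31,5,0,0,0]
  ]
}}

```text
time: 5.2
position: [0.5637, 0.0012, 0.0668]
orientation: [-3.139, -0.0, 1.518]
contact_force: [1.3, 0.8, 0.5]
opening: 0.0005
gripper_force: 0.0
```

{"api": "arm_command", "payload": {
  "steps": [
    [1,-45,21,0,0,0,0]
  ]
}}

```text
time: 5.32
position: [0.5826, -0.0454, 0.0668]
orientation: [-3.14, -0.0, 1.517]
contact_force: [0.6, 0.3, 0.3]
opening: 0.0005
gripper_force: 0.0
```

```bash
python3 -c "
from h import *
watch(6)
tool()"
```

```text
[  5.325 241.851] v 104.5 113 gap 77.7 tcp [ -2.3 154.2  66.8]
[  5.375 232.551] v 117.5 106 gap 72.7 tcp [  0.2 149.8  67.2]
[  5.425 224.294] v 145.5 109 gap 62.0 tcp [ -1.3 152.3  67.1]
[  5.475 213.286] v 179.5 112 gap 48.9 tcp [ -2.6 154.4  67. ]
[  5.525 201.083] v 214.5 112 gap 35.2 tcp [ -3.3 155.8  67.1]
[  5.575 188.206] v 248.5 111 gap 21.4 tcp [ -3.6 156.8  67.3]
speed 213.5 gap now 10.7
t 5.625 rail mm [ -3.6 157.5  67.5] rpy [-3.14  -0.     1.518] F [-0.1  0.4 -0.5]
```

{"api": "arm_command", "payload": {
  "steps": [
    [1,-36,0,0,0,0,0]
  ]
}}

```text
time: 5.75
position: [0.5798, -0.0762, 0.0678]
orientation: [-3.141, -0.0, 1.522]
contact_force: [1.1, -0.9, -0.5]
opening: 0.0006
gripper_force: 0.0
```

```bash
python3 -c "
from h import *
s=tool(); print(s['joint_velocities'].round(3),s['joint_pos'].round(3))"
```

```text
t 5.75 rail mm [ -3.4 123.3  67.8] rpy [-3.141 -0.     1.522] F [ 1.1 -0.9 -0.5]
[-0.522  0.017 -0.048 -0.008  0.018 -0.513] [-0.244  0.618  1.796  0.     0.729 -0.195]
```

{"api": "arm_command", "payload": {
  "steps": [
    [1,-28.5,0,0,0,0,0]
  ]
}}

```text
time: 5.88
position: [0.5783, -0.1063, 0.0679]
orientation: [-3.141, -0.0, 1.52]
contact_force: [1.1, -0.6, -0.4]
opening: 0.0004
gripper_force: 0.0
```

```bash
python3 -c "
from h import *
s=tool(); print(s['joint_velocities'].round(3),s['joint_pos'].round(3))"
```

```text
t 5.875 rail mm [-3.3 93.1 67.9] rpy [-3.141 -0.     1.52 ] F [ 1.1 -0.6 -0.4]
[-0.384  0.025 -0.063  0.002  0.036 -0.373] [-0.294  0.621  1.787  0.     0.734 -0.244]
```

{"api": "arm_command", "payload": {
  "steps": [
    [1,-30,0,0,0,0,0]
  ]
}}

```text
time: 6.0
position: [0.5767, -0.1363, 0.0679]
orientation: [-3.141, -0.0, 1.52]
contact_force: [0.1, -0.1, 0.3]
opening: 0.0003
gripper_force: 0.0
```

```bash
python3 -c "
from h import *
s=tool(); print(s['joint_velocities'].round(3),s['joint_pos'].round(3))"
```

```text
t 6.0 rail mm [-3.3 63.1 67.9] rpy [-3.141 -0.     1.52 ] F [ 0.1 -0.1  0.3]
[-0.395  0.04  -0.099 -0.     0.056 -0.395] [-0.344  0.626  1.776  0.     0.741 -0.293]
```

{"api": "arm_command", "payload": {
  "steps": [
    [1,-26,0,0,0,0,0]
  ]
}}

```text
time: 6.12
position: [0.5754, -0.1625, 0.0679]
orientation: [-3.141, -0.0, 1.519]
contact_force: [0.4, 0.6, -0.1]
opening: 0.0003
gripper_force: 0.0
```

```bash
python3 -c "
from h import *
s=tool(); print(s['joint_velocities'].round(3),s['joint_pos'].round(3))"
```

```text
t 6.125 rail mm [-3.2 36.9 67.9] rpy [-3.141 -0.     1.519] F [ 0.4  0.6 -0.1]
[-0.33   0.044 -0.11   0.001  0.062 -0.33 ] [-0.386  0.631  1.762  0.     0.748 -0.335]
```

{"api": "arm_command", "payload": {
  "steps": [
    [1,-19,0,0,0,0,0],
    [1,-13,0,0,0,0,0],
    [1,-7,0,0,0,0,0],
    [1,-3,0,0,0,0,0],
    [1,0,0,0,0,0,0]
  ]
}}

```text
time: 6.75
position: [0.5734, -0.2044, 0.0678]
orientation: [-3.141, -0.0, 1.518]
contact_force: [0.5, 0.3, -0.3]
opening: 0.0001
gripper_force: 0.0
```

```bash
python3 -c "
from h import *
tool(); watch(-99,2); i,_=get_image('wrist'); cv2.imwrite('pics/w2.png',i[...,::-1])"
```

```text
t 6.75 rail mm [-3.1 -5.1 67.8] rpy [-3.141 -0.     1.518] F [ 0.5  0.3 -0.3]
[6.75  7.612] v 286.5 104 gap 2.7 tcp [-3.1 -5.1 67.8]
[6.8   7.693] v 286.5 104 gap 2.7 tcp [-3.  -5.  67.8]
speed -1.6 gap now 2.8
```

View pics/w2.png

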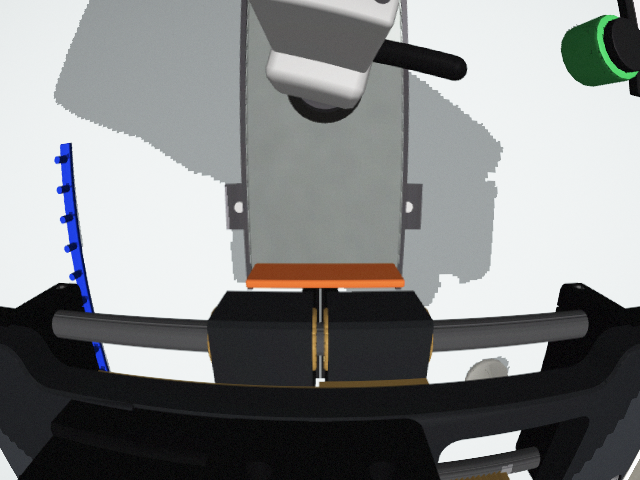

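The clamp still stands. The bumper (its edge at row ~288) rests on the fingers, about 5 mm short of the stop. I'll ease it the rest of the way slowly.

{"api": "arm_command", "payload": {
  "steps": [
    [1,-1.2,0,0,0,0,0],
    [1,-1.5,0,0,0,0,0],
    [1,-1.5,0,0,0,0,0],
    [1,-1.5,0,0,0,0,0],
    [1,-1.5,0,0,0,0,0]
  ]
}}

```text
time: 7.52
position: [0.573, -0.212, 0.0678]
orientation: [3.142, -0.0, 1.518]
contact_force: [0.6, 0.5, -0.7]
opening: 0.0005
gripper_force: 0.0
```

{"api": "arm_command", "payload": {
  "steps": [
    [1,-1.5,0,0,0,0,0],
    [1,-1.5,0,0,0,0,0],
    [1,-1.5,0,0,0,0,0],
    [1,-1.5,0,0,0,0,0],
    [1,-1.5,0,0,0,0,0]
  ]
}}

```text
time: 8.15
position: [0.5726, -0.2195, 0.0678]
orientation: [3.142, -0.0, 1.518]
contact_force: [-0.2, 1.3, -0.2]
opening: 0.0003
gripper_force: 0.0
```

```bash
python3 -c "
from h import *
tool(); watch(-99,2)"
```

```text
t 8.15 rail mm [ -3.  -20.2  67.8] rpy [ 3.142 -0.     1.518] F [-0.2  1.3 -0.2]
[8.15 1.94] v 265.5 106 gap 12.1 tcp [ -3.  -20.2  67.8]
[8.2   1.773] v 265.5 106 gap 12.1 tcp [ -3.  -20.3  67.8]
speed 3.3 gap now 11.9
```

The fingers have now left the bumper, and the carrier rests on the stop. I'll back the arm away and check.

{"api": "arm_command", "payload": {
  "steps": [
    [1,-15,0,0,0,0,0],
    [1,-35,0,0,0,0,0],
    [1,-45,0,-10,0,0,0],
    [1,-30,0,-40,0,0,0],
    [1,0,0,-20,0,0,0]
  ]
}}

```text
time: 8.88
position: [0.5657, -0.3477, 0.1395]
orientation: [3.14, 0.002, 1.515]
contact_force: [-0.1, 0.4, 0.5]
opening: 0.0003
gripper_force: 0.0
```

```bash
python3 - <<'E'
from h import *
tool(); print(knob("side"))
i,_=get_image("side"); j,_=get_image("scene")
a=cv2.resize(i[140:380,180:420],(480,480)); b=cv2.resize(j[160:330,200:520],(800,425))[:, :]
cv2.imwrite("pics/end1.png",a[...,::-1]); cv2.imwrite("pics/end2.png",b[...,::-1])
E
```

```text
t 8.875 rail mm [  -3.1 -148.6  139.5] rpy [3.140e+00 2.000e-03 1.515e+00] F [-0.1  0.4  0.5]
(array([-137.7,  367.7,  103.8]), 130)
```

View pics/end1.png

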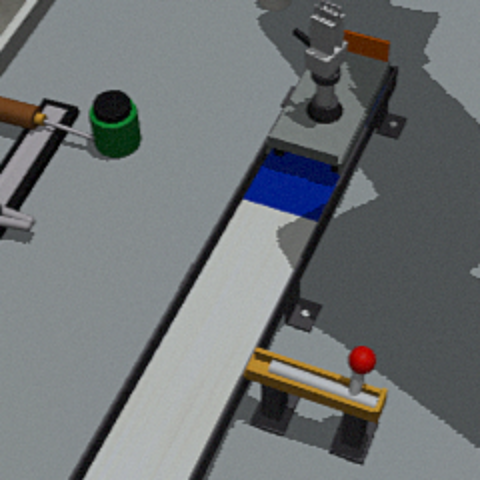

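View pics/end2.png

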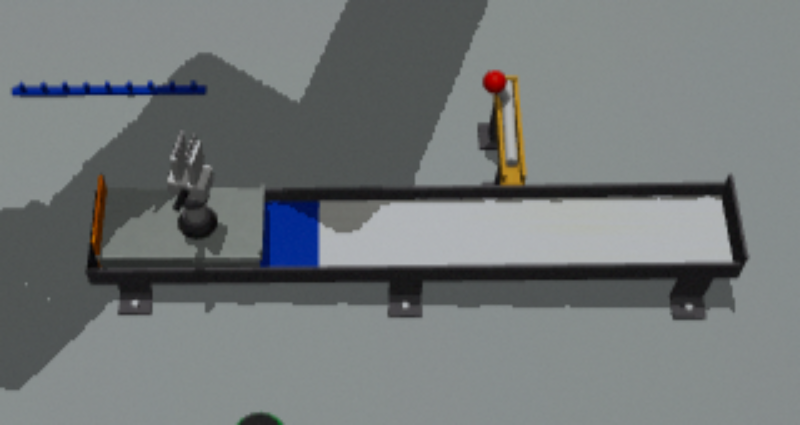

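Both end views show the clamp upright on its disc, the carrier against the end stop, the bolt drawn 47 mm and the robot clear.

```bash
python3 -c "
from station import *
print(job_done())"
```

```text
the job is handed in; nothing more can be done
None
```

The job is handed in at about 9 s of the 29 s allowed. The bolt is drawn its full 47 mm, and the carrier rests against the end stop with the clamp still standing. The robot is clear, but contact in the blue section is inferred from positions because the force reading was too small to show it.

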